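Close the carton layer and press the label holder home behind the lip

TASK

Finish the pinwheel layer on the plywood load board: stand the two loose cartons flat in the two empty taped outlines and let go of them. Then take the yellow label holder off the tray rim and push its long tongue down behind the board's upright aluminium lip, between the two red marks, label facing outwards, until it is fully home on the lip. Finish still gripping the holder and pressing it firmly (not forcing it) down home, without letting go, and leave the blue holder and the other things on the table where they stand.

Things in the scene. Friction and masses are not known exactly. Their poses are not given: they have to be found in the camera images.
- board: fixed plywood board on battens, 250 (x) x 220 (y) mm, top 40 mm above the table; origin on the table under its centre. An aluminium lip 3 mm thick (board x 125 to 128 mm) stands all along its +x edge, 28 mm above the slab's top. Blue corner marks outline four cartons in a pinwheel round an empty 72 mm square chimney, 6 mm between cartons, 49 mm from the layer to the lip
- layer_centre (a point): centre of the carton layer and of its square empty chimney, on the slab's top; the chimney stays open and has room for a finger when a carton is set down; axes as the board
- slot_a (a point): centre of the first empty carton outline, on the slab's top, axes as the board. The carton here lies with its long side along the board's x. Seen from here the neighbouring chimney lies to +y, along board x from 3 mm behind to 69 mm ahead of this centre
- slot_d (a point): centre of the second empty carton outline, on the slab's top, axes as the board. The carton here lies with its long side along the board's y. The chimney lies to +x, along board y from 3 mm ahead (+y) to 69 mm behind (-y) of this centre
- carton_1_mid (a point): first loose carton, on the table: closed brown cardboard carton with a strip of tape along its top, 126 (own x) x 60 (own y) x 55 mm, about 0.15 to 0.3 kg; this point is its centre, 27.5 mm above its underside; own z up. Either carton may go in either outline, either way round
- carton_2_mid (a point): second loose carton, on the table: closed brown cardboard carton with a strip of tape along its top, 126 (own x) x 60 (own y) x 55 mm, about 0.15 to 0.3 kg; this point is its centre, 27.5 mm above its underside; own z up
- carton_3_mid (a point): carton already in its place on the board, long side along the board's y; same size; to stay there
- carton_4_mid (a point): carton already in its place on the board, long side along the board's x; same size; to stay there
- label_spot (a point): middle of the lip's top edge, half-way between the two red marks (68 mm apart), 68 mm above the table; axes as the board: +x outwards, y along the lip
- yellow_holder_grip (a point): yellow plastic label holder, about 60 g: the point to grip it at, by its two ends, 56 mm apart along own y. Body 13 (x) x 56 (y) x 42 (z) mm; this point is 28 mm above the body's underside, 14 mm below its top, mid x and y. Own x points out of the white label. It starts upright, hung over the tray's far (+x) rim, tongue inside the tray
- yellow_holder_seat (a point): middle of the underside of the yellow holder's body, root of its slot; it lies on label_spot when home. Same axes. Below it hang a back tongue (own x -6.5 to -3.5 mm, 26 mm long) and a shorter front skirt (own x 3.5 to 6.5 mm, 13 mm long); the 7 mm slot between them straddles a rim or lip. The stop is rigid; 5 to 20 N is a firm press, over 40 N is forcing
- yellow_holder_face (a point): point on the outer face of the yellow holder's front skirt, at the slot's root, 6.5 mm ahead of the seat point along own x
- tray_rim (a point): middle of the top edge of the far (+x) wall of the fixed steel parts tray, 70 mm above the table; tray 90 (x) x 250 (y) mm, walls 3 mm, axes of the tray; the two holders hang over this wall 62 mm either side of here
- blue_holder_grip (a point): blue label holder of the same shape, on the same rim; to stay there; point as for the yellow one
- torso_1: flesh-coloured standing doll torso, 46 mm across, 108 mm tall, origin under its foot; bystander
- torso_2: flesh-coloured standing doll torso, same size; bystander
- jar: jar with red lid, 60 mm across, 75 mm tall, origin under it; bystander
- cup: white cup, 72 mm across, 85 mm tall, origin under it; bystander

How it is judged (in metres and radians):
On the way, in this order (a step that is already met when the one before it is completed fails the run):
1. the four cartons lie in their pinwheel outlines, released ((((horizontal distance between carton_1_mid and slot_a below 0.01 m and angle between the x axis of carton_1_mid and the x axis of board, either way round below 0.1 rad and angle between carton_1_mid's own z axis and vertical below 0.06 rad and z of carton_1_mid in the frame of slot_a between 0.0235 and 0.0315 m and contact force between the fingers and carton_1 below 0.1 N and linear speed of carton_1 below 0.02 m/s) and (horizontal distance between carton_2_mid and slot_d below 0.01 m and angle between the x axis of carton_2_mid and the y axis of board, either way round below 0.1 rad and angle between carton_2_mid's own z axis and vertical below 0.06 rad and z of carton_2_mid in the frame of slot_d between 0.0235 and 0.0315 m and contact force between the fingers and carton_2 below 0.1 N and linear speed of carton_2 below 0.02 m/s)) or ((horizontal distance between carton_2_mid and slot_a below 0.01 m and angle between the x axis of carton_2_mid and the x axis of board, either way round below 0.1 rad and angle between carton_2_mid's own z axis and vertical below 0.06 rad and z of carton_2_mid in the frame of slot_a between 0.0235 and 0.0315 m and contact force between the fingers and carton_2 below 0.1 N and linear speed of carton_2 below 0.02 m/s) and (horizontal distance between carton_1_mid and slot_d below 0.01 m and angle between the x axis of carton_1_mid and the y axis of board, either way round below 0.1 rad and angle between carton_1_mid's own z axis and vertical below 0.06 rad and z of carton_1_mid in the frame of slot_d between 0.0235 and 0.0315 m and contact force between the fingers and carton_1 below 0.1 N and linear speed of carton_1 below 0.02 m/s))) and distance of each of carton_3_mid, carton_4_mid from where it was at the start of the episode below 0.012 m and angle between each of carton_3_mid, carton_4_mid's own z axis and vertical below 0.06 rad), for 0.2 s.
2. the yellow holder is home behind the lip, pressed down in the grip (x of yellow_holder_seat in the frame of label_spot between -0.004 and 0.004 m and y of yellow_holder_seat in the frame of label_spot between -0.014 and 0.014 m and z of yellow_holder_seat in the frame of label_spot between -0.0025 and 0.0025 m and angle between the x axis of yellow_holder_seat and the x axis of label_spot, either way round below 0.1 rad and angle between yellow_holder_seat's own z axis and vertical below 0.1 rad and x of yellow_holder_face in the frame of label_spot above 0.003 m and contact force between yellow_holder and board between 3 and 40 N and contact force between the fingers and yellow_holder above 1 N), for 0.2 s.
At the end, for the whole second after the job is handed in: All four cartons flat in their outlines (10 mm, 0.1 rad; standing ones moved under 12 mm), released, at rest; yellow holder straddling the lip, label outwards, within 14 mm of mid-marks, 0.1 rad, underside within 2.5 mm of the lip top, gripped and pressed on it with 3 to 40 N (all of step 1 and all of step 2); the arm keeps its last pose, push and grip.
It fails at once if the blue holder is shifted more than 25 mm (distance of blue_holder_grip from where it was at the start of the episode above 0.025 m).
It fails at once if a bystander (torso, jar, cup) is shifted more than 30 mm or knocked over (distance of any of torso_1, torso_2, jar, cup from where it was at the start of the episode above 0.03 m or angle between any of torso_1, torso_2, jar, cup's own z axis and vertical above 0.5 rad).
It also fails if it takes over 72 s, if anything falls off the work surface, if the arm or the gripper's body presses on something with over 40 N, if the wrist force passes 120 N, or if a joint passes its speed limit or range.

ROBOT

A 6-joint arm with a two-finger parallel gripper is mounted at the origin on the work surface. World frame = base frame: x ahead of the robot, y to its left, z up, the work surface at z = 0. Lengths are in mm, angles in rad, forces in N, time in s.
With the tool pointing down it reaches from about 350 to 800 mm from the base axis. Payload 7.3 kg.
Tool frame: the origin (TCP) lies at the very end of the fingers, on their centre line; the grasp point (between the pads) lies 19 mm behind it; z points along the fingers, y is the line along which they close (so a half turn about z gives the same grasp; the last joint's range is limited). The gripper opens to 85 mm and grips with 20 to 120 N. Pads are 22 mm wide; open, the fingers measure 114 mm over their backs; the gripper's body (76 mm by 85 mm) begins 54 mm behind the grasp point. The pads swing forward as they close: fully open they stand 13 mm farther back than shut.
Start: joints at [-1.488, 0.342, 1.524, -0, 1.275, -0.146], TCP at [119.096, -511.332, 231.322] pointing down, gripper open.
Joint ranges: [-2.53, 2.53], [-0.77, 2.02], [0.04, 2.7], [-1, 4.14], [0.28, 2.66], [-3.11, 3.11]. Speed limits (rad/s): [2.57, 2.57, 3.14, 3.14, 3.14, 3.14].

INTERFACE

Orientations are given as [roll, pitch, yaw] about the fixed x, y, z axes, in that order (R = Rz(yaw) Ry(pitch) Rx(roll)).
In Python, from station import move_to, move_l, move_j, move_gripper, dwell, ik, snapshot, camera_model, Unreachable, job_done, get_t, get_qpos, get_joint_vel, get_tau, get_tool_pos, get_ee_rot, get_ft_force, get_moment, get_width, get_grasp_force gives the robot as it stands. The module is installed in compiled form; this text tells all that it offers. Calls block until the motion is done:
- move_to(position, orientation): joint-space move of the TCP to a pose.
- move_l(position, feed=150, frame=None): straight line of the TCP; frame=None keeps the orientation; feed is the mean speed in mm/s.
- move_j(angles): joint-space move.
- move_gripper(opening, force=None): finger opening in mm; force is the grip in N (None keeps the last); returns when the fingers have stopped.
- dwell(seconds).
- ik(position, orientation): joint angles nearest the present ones, or None.
- snapshot(name): name is "side" or "top"; returns (picture, depth): 480x640x3 uint8, red, green, blue; 480x640 float32, mm along the optical axis (not along the pixel's ray), 0 where there is no reading.
- camera_model(name): a dict with "fx", "fy", "cx", "cy" (pixels), "cam_to_world" (4x4, takes a point from camera to world coordinates). Camera axes: x right, y down, z forward; pixel columns grow to the right and rows downward; lengths in mm; the calibration is good to about 2 mm. A picture is of the moment at which its call begins. camera_model takes no time and is no camera call.
A pose or a line that the arm cannot do raises Unreachable and nothing moves.
- job_done(): hands the job in; it is judged then, once.
Readings, each from a call of its own:
- get_t(): time.
- get_qpos(): joint angles.
- get_joint_vel(): joint speeds.
- get_tau(): joint torques, N m.
- get_tool_pos(): TCP position.
- get_ee_rot(): TCP orientation.
- get_ft_force(): force on the tool from outside, world axes, zero at the start.
- get_moment(): the same for the moment, N m.
- get_width(): finger opening in mm.
- get_grasp_force(): force on a finger pad.
Only numpy, scipy, OpenCV 4.12 (cv2) and the standard library are available. Lean on these libraries where they do the work, as an engineer would, in place of code of your own. Each camera call takes 0.05 s, during which the arm holds its last target. There are 200 camera calls.

## Working session

There is one attempt and no reset: what is moved stays moved. The work goes in short steps, each a Python script; the robot and the scene stay as the last script left them, time stands still between calls to the robot, and variables do not carry over. Pictures are saved under pics/ and viewed, at most 10 in all, crops included, and the job is handed in when it is done.

```bash
mkdir -p pics; python3 - <<'E'
from station import *
import cv2,numpy as np
for n in("top","side"):
    p,d=snapshot(n); cv2.imwrite(f"pics/{n}0.png",p[:,:,::-1]); np.savez(f"{n}0.npz",p=p,d=d)
    print(n,{k:(np.round(v,3).tolist()) for k,v in camera_model(n).items()})
print(get_ee_rot(),get_tool_pos(),get_width())
E
```

```text
top {'fx': 622.046, 'fy': 622.046, 'cx': 308.542, 'cy': 241.41, 'cam_to_world': [[0.009, -0.991, 0.133, 400.208], [-1.0, -0.009, -0.0, -13.904], [0.001, -0.133, -0.991, 1545.061], [0.0, 0.0, 0.0, 1.0]]}
side {'fx': 456.584, 'fy': 456.584, 'cx': 318.57, 'cy': 236.517, 'cam_to_world': [[-0.894, -0.318, 0.316, 255.129], [-0.448, 0.639, -0.626, 638.571], [-0.003, -0.701, -0.713, 841.987], [0.0, 0.0, 0.0, 1.0]]}
[-3.14025956e+00 -2.02973592e-04  2.28783256e-01] [ 119.06762427 -510.97052997  230.69494006] 85.6500862249047
```

View pics/top0.png

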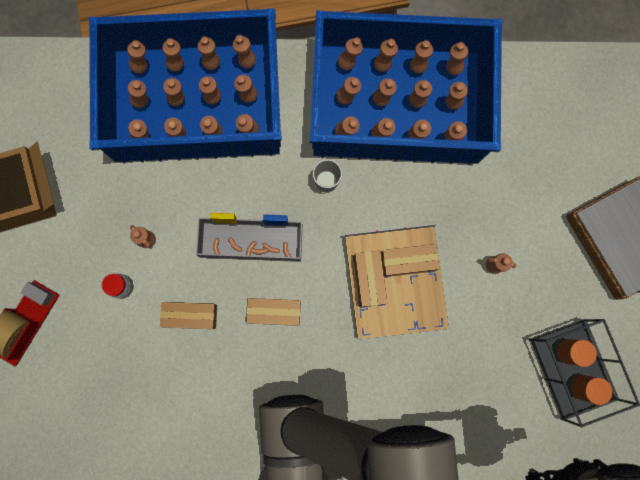

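View pics/side0.png

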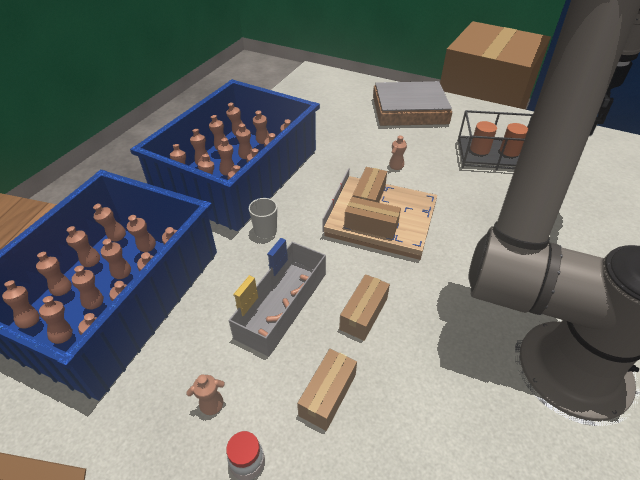

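The top view shows the board at (396,283), with the standing cartons at (411,260) and (370,278). The empty outlines are at (388,318) for slot_d and (426,300) for slot_a. The loose cartons are at (188,315) and (273,311), and the yellow holder is at (223,217). The side view agrees.

```bash
cat > h.py <<'E'
from station import *
import cv2,numpy as np
def world(n,d):
    c=camera_model(n);v,u=np.mgrid[:480,:640]
    P=np.stack([(u-c["cx"])/c["fx"]*d,(v-c["cy"])/c["fy"]*d,d,np.ones_like(d)],-1)@np.array(c["cam_to_world"]).T
    return P[...,:3]
def rect(W,box,zlo,zhi):
    u0,v0,u1,v1=box;S=W[v0:v1,u0:u1].reshape(-1,3);S=S[(S[:,2]>zlo)&(S[:,2]<zhi)]
    (cx,cy),(a,b),an=cv2.minAreaRect(S[:,:2].astype(np.float32))
    t=np.radians(an)
    if b>a: a,b,t=b,a,t+np.pi/2
    t=(t+np.pi/2)%np.pi-np.pi/2
    return cx,cy,a,b,t,np.median(S[:,2]),len(S)
E
python3 - <<'E'
from h import *
z=np.load("top0.npz");W=world("top",z["d"]);p=z["p"].astype(int)
for k,b,l,h in [("L",(155,295,222,335),45,65),("R",(240,290,306,332),45,65),("c3",(375,240,446,280),85,105),("c4",(345,240,390,312),85,105),("board",(335,220,455,345),30,110),("slab",(335,220,455,345),33,46),("lip",(335,220,455,250),55,78),("tray",(190,210,310,265),60,80),("yel",(200,205,240,225),85,125),("blue",(255,205,295,225),85,125)]:
    print(k,np.round(rect(W,b,l,h),3))
s=np.load("side0.npz");ws=world("side",s["d"])
for n,w,q,bx in(("top",W,p,(335,215,455,345)),("side",ws,s["p"].astype(int),(315,150,450,270))):
    r,g,bb=q[...,0],q[...,1],q[...,2]
    for nm,m in(("red",(r>110)&(g<70)&(bb<70)),("blue",(bb>r+30))):
        m=m.copy();k=np.zeros_like(m);k[bx[1]:bx[3],bx[0]:bx[2]]=1;m&=k
        nn,lab,st,ce=cv2.connectedComponentsWithStats(m.astype(np.uint8),connectivity=8)
        for i in range(1,nn): print(n,nm,st[i].tolist(),np.round(np.median(w[lab==i],0),1))
a=cv2.resize(z["p"][215:345,335:455],(552,598),interpolation=3)
cv2.imwrite("pics/topc.png",a[:,:,::-1])
a=cv2.resize(s["p"][150:265,310:450],(728,598),interpolation=3)
cv2.imwrite("pics/sidec.png",a[:,:,::-1])
E
```

```text
L [ 420.175  274.676  128.299   59.911    1.543   55.254 1357.   ]
R [ 430.9     69.353  125.891   59.967    1.537   55.188 1331.   ]
c3 [ 5.50435e+02 -2.41400e+02  1.54163e+02  6.79090e+01 -1.40800e+00
  9.50220e+01  1.59200e+03]
c4 [ 5.11014e+02 -1.69649e+02  1.27513e+02  8.19840e+01  1.04000e-01
  9.51190e+01  1.54500e+03]
board [ 5.06897e+02 -2.27027e+02  2.54423e+02  2.21831e+02  1.23000e-01
  4.22990e+01  9.61400e+03]
slab [ 5.05223e+02 -2.26946e+02  2.50897e+02  2.21352e+02  1.24000e-01
  4.00180e+01  6.07800e+03]
lip [ 630.574 -211.676  221.024    5.17    -1.448   66.888  180.   ]
tray [605.547 129.204 250.409  91.532   1.541  69.261 456.   ]
yel [651.188 189.503  57.368  16.286   1.524 110.908 195.   ]
blue [647.514  66.099  54.642  16.903   1.53  110.941 188.   ]
top red [404, 228, 2, 1, 2] [ 632.7 -244.5   67.3]
top red [377, 231, 1, 1, 1] [ 624.2 -177.9   70.9]
top blue [433, 273, 3, 5, 7] [ 524.9 -320.9   39.7]
top blue [416, 275, 1, 1, 1] [ 521.3 -273.8   48.6]
top blue [429, 274, 3, 1, 3] [ 524.8 -308.7   39.2]
top blue [411, 276, 3, 1, 3] [ 519.5 -264.7   39.1]
top bl
[... 876 characters left out ...]
    38.6]
side blue [432, 198, 2, 3, 4] [ 401.6 -327.8   39.2]
side blue [384, 201, 3, 1, 3] [ 511.7 -262.6   39.6]
side blue [429, 207, 2, 4, 5] [ 396.3 -284.7   39.9]
side blue [405, 208, 2, 4, 4] [ 452.5 -254.7   38.1]
side blue [408, 208, 4, 1, 4] [ 443.8 -264.    39.7]
side blue [422, 210, 6, 2, 7] [ 406.5 -276.    39. ]
side blue [426, 212, 3, 5, 8] [ 394.8 -267.5   38.7]
side blue [398, 224, 1, 1, 1] [ 451.2 -196.1   37.8]
side blue [397, 226, 1, 2, 2] [ 449.9 -184.6   39.6]
side blue [394, 235, 1, 2, 2] [ 446.1 -152.9   37.8]
side blue [395, 235, 7, 7, 12] [ 437.1 -142.2   39.6]
side blue [392, 238, 2, 2, 2] [ 445.5 -140.1   39.2]
side blue [413, 241, 9, 5, 12] [ 382.1 -147.4   40.7]
```

View pics/topc.png

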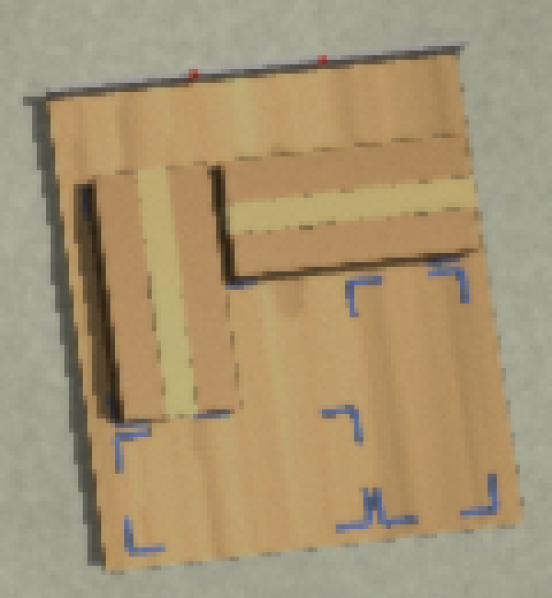

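View pics/sidec.png

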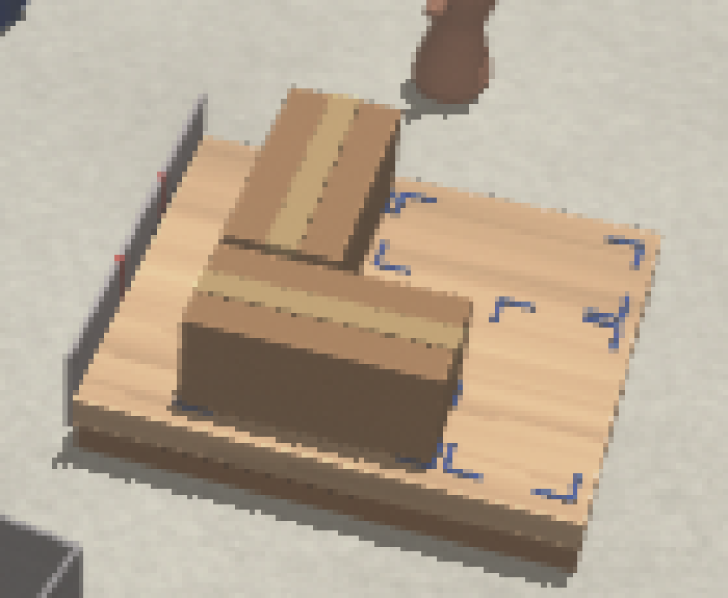

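The crops show the four red and blue mark groups clearly. The red lip marks at (194,75) and (322,60) in the top crop straddle the lip's middle, and the outlines agree with a board pose of (505,-227), yaw 0.123. I'll start with carton R into slot_d.

```bash
cat >> h.py <<'E'
B=np.array([505.2,-226.9]);TB=0.123
def bw(x,y): 
    c,s=np.cos(TB),np.sin(TB);return B+np.array([c*x-s*y,s*x+c*y])
def u(t): return np.array([np.cos(t),np.sin(t)])
def go(xy,z,yaw): move_to([xy[0],xy[1],z],[np.pi,0,yaw])
def ln(xy,z,feed=150): move_l([xy[0],xy[1],z],feed)
def pose(): return np.round(get_tool_pos(),1),np.round(get_ee_rot(),3),round(float(get_t()),2)
def pick_place(c,t,off,slot,t2,k1,k2):
    # grasp 'off' along axis t from the centre c; axis becomes t2 at slot; k: half turns of yaw
    g=np.array(c)+off*u(t);q=np.array(slot)+off*u(t2)
    y1=t+k1*np.pi;y2=t2+k2*np.pi
    move_gripper(85,50);go(g,120,y1);ln(g,10,150);move_gripper(40,50)
    print("grip",get_width(),get_grasp_force(),pose())
    ln(g,190,220);print("lift",get_width(),get_ft_force().round(1) if hasattr(get_ft_force(),'round') else get_ft_force())
    go(q,190,y2);ln(q,110,200);ln(q,58,80)
    print("above",pose(),np.round(get_ft_force(),1));ln(q,51.0,30)
    print("down",pose(),np.round(get_ft_force(),1))
    return q
E
python3 - <<'E'
from h import *
# tool y at yaw is dir yaw-pi/2 -> carton axis = tool x direction
for nm,xy,z,t in(("R",np.array([430.9,69.4])-16*u(1.537),10,1.537),("D",bw(-86,33)-16*u(1.694),50,1.694),("L+",np.array([420.2,274.7])+16*u(1.543),10,1.543),("L-",np.array([420.2,274.7])-16*u(1.543),10,1.543),("A",bw(-53,-66)+16*u(.123),50,.123),("lip",bw(126.5,0),77,.123)):
    for k in(-1,0,1):
        r=ik([*xy,z],[np.pi,0,t+k*np.pi]); print(nm,k,None if r is None else np.round(r,2))
E
```

```text
R -1 None
R 0 [-0.05  0.52  2.02 -0.    0.6  -0.02]
R 1 None
D -1 [-0.65  0.49  1.89 -0.    0.76  2.37]
D 0 [-0.65  0.49  1.89  0.    0.76 -0.77]
D 1 [-0.65  0.49  1.89 -0.    0.76  2.37]
L+ -1 [ 0.45  0.61  1.81 -0.    0.72 -2.66]
L+ 0 [ 0.45  0.61  1.81 -0.    0.72  0.48]
L+ 1 [ 0.45  0.61  1.81 -0.    0.72 -2.66]
L- -1 [ 0.4   0.59  1.86 -0.    0.7  -2.72]
L- 0 [ 0.4   0.59  1.86 -0.    0.7   0.42]
L- 1 [ 0.4   0.59  1.86 -0.    0.7  -2.72]
A -1 [-0.69  0.61  1.64  0.    0.89 -2.39]
A 0 [-0.69  0.61  1.64 -0.    0.89  0.75]
A 1 [-0.69  0.61  1.64  0.    0.89 -2.39]
lip -1 [-0.44  0.74  1.29  0.    1.12 -2.13]
lip 0 [-0.44  0.74  1.29 -0.    1.12  1.01]
lip 1 [-0.44  0.74  1.29  0.    1.12 -2.13]
```

```bash
python3 - <<'E'
from h import *
q=pick_place([430.9,69.4],1.537,-16,bw(-86,33),1.694,0,0)
p,d=snapshot("side");cv2.imwrite("pics/s1.png",cv2.resize(p[120:300,300:520],(733,600))[:,:,::-1])
E
```

```text
grip 59.43819640166547 53.88390362262726 (array([431.1,  53.4,  10.9]), array([3.14 , 0.   , 1.537]), 3.88)
lift 59.40339590152673 [ 0.2 -0.2 -2.1]
above (array([ 418.1, -220.8,   58.4]), array([3.141e+00, 1.000e-03, 1.694e+00]), 7.27) [-0.1  0.6 -2.3]
down (array([ 417.8, -220.6,   51. ]), array([3.142, 0.   , 1.694]), 7.65) [-0.5 -0.3 -2.3]
```

View pics/s1.png

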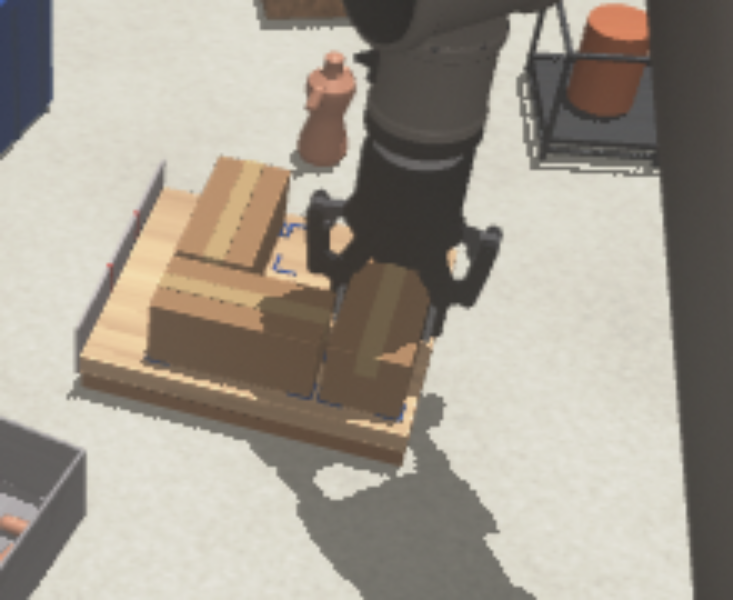

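The carton sits in the slot_d outline at about (375,345), flat and beside its neighbour. I'll release it and fetch the second one.

```bash
python3 - <<'E'
from h import *
x=get_tool_pos();ln(x[:2],50.3,20);print(np.round(get_ft_force(),1))
move_gripper(85);ln(x[:2],190,200)
q=pick_place([420.2,274.7],1.543,16,bw(-53,-66),.123,0,0)
p,d=snapshot("side");cv2.imwrite("pics/s2.png",cv2.resize(p[120:300,300:520],(733,600))[:,:,::-1])
E
```

```text
[-2.4  0.7  5.7]
grip 59.45383389322131 54.50328290462494 (array([421.3, 291. ,  11.1]), array([ 3.140e+00, -1.000e-03,  1.543e+00]), 12.5)
lift 59.37385129594505 [-0.5 -0.1 -1.8]
above (array([ 476.9, -297.2,   58.4]), array([ 3.141e+00, -1.000e-03,  1.230e-01]), 16.93) [-0.6 -0.2 -0.9]
down (array([ 476.8, -297.1,   51.1]), array([ 3.141, -0.   ,  0.123]), 17.32) [ 0.9 -1.2 -0.8]
```

View pics/s2.png

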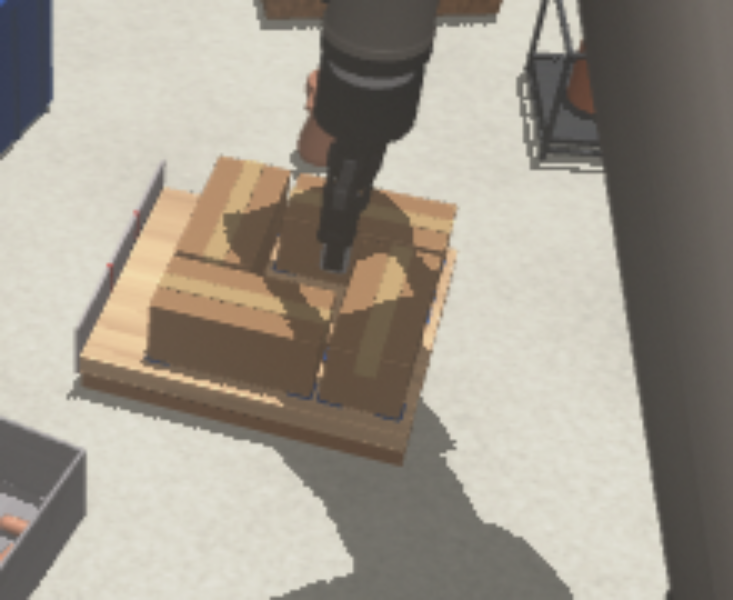

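The second carton sits at slot_a with the finger in the chimney at (335,250). I'll release it, go above the yellow holder and check the layer from above.

```bash
python3 - <<'E'
from h import *
x=get_tool_pos();ln(x[:2],50.3,20);print(np.round(get_ft_force(),1))
move_gripper(85);ln(x[:2],190,200)
r=ik([651,190,180],[np.pi,0,-.03]);print(r)
go((651,190),180,-.03)
p,d=snapshot("top");W=world("top",d)
c,s=np.cos(TB),np.sin(TB)
Q=W.copy();dx,dy=W[...,0]-B[0],W[...,1]-B[1];X=c*dx+s*dy;Y=-s*dx+c*dy
for n,(a,b,w,h) in {"a":(-53,-66,63,30),"d":(-86,33,30,63),"c3":(46,-33,30,63),"c4":(13,66,63,30)}.items():
    m=(abs(X-a)<w+3)&(abs(Y-b)<h+3)&(W[...,2]>90)&(W[...,2]<100)
    print(n,m.sum(),"x",X[m].min()-(a-w),X[m].max()-(a+w),"y",Y[m].min()-(b-h),Y[m].max()-(b+h),np.percentile(W[m][:,2],[2,50,98]).round(1))
cv2.imwrite("pics/t3.png",cv2.resize(p[190:350,150:460],(800,413))[:,:,::-1]);print(pose())
E
```

```text
[-2.5  2.2  6.1]
[ 1.71073605e-01  6.66992493e-01  1.12073843e+00 -4.44089210e-16
  1.35386173e+00  1.77186993e+00]
a 1261 x -1.1961309373651545 -1.1559090885290733 y 0.7504273697195032 1.8564487311230735 [90.5 95.1 99.5]
d 1258 x -0.5440946953855814 -0.4725139062309154 y -0.2741671439938216 0.5040195084071541 [90.4 95.1 99.4]
c3 1231 x -0.5575149146009686 -0.39163775347763874 y -0.18676336366323198 0.9203603335195183 [90.4 95.1 99.6]
c4 1241 x -0.6354595428194187 0.0047540706738402605 y 0.013275076929780028 0.5059874147408294 [90.5 95.1 99.6]
(array([651.3, 188.6, 180.1]), array([ 3.141, -0.   , -0.032]), 20.77)
```

View pics/t3.png

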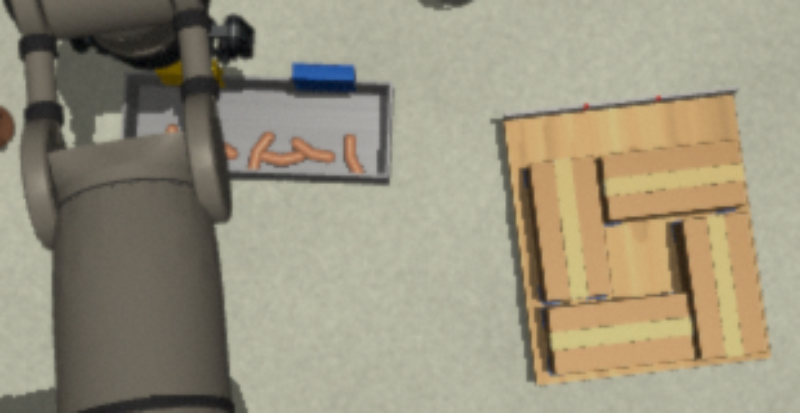

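The four cartons form the pinwheel, all within about 2 mm of their outlines, and the yellow holder is under the gripper. Next I'll grip it and take it to the lip.

```bash
python3 - <<'E'
from h import *
g=(650.7,189.7)
ln(g,110,150);ln(g,77,60);print(pose(),np.round(get_ft_force(),1))
move_gripper(40,60);print("grip",get_width(),get_grasp_force(),pose(),np.round(get_ft_force(),1))
z0=get_tool_pos()[2]
ln(g,130,80);ln(g,190,200);print(get_width(),np.round(get_ft_force(),1))
L=bw(126.5,-1);go(L,190,TB);ln(L,z0+34,150)
print("z0",z0,pose(),L,np.round(get_ft_force(),1))
p,d=snapshot("side");cv2.imwrite("pics/s4.png",cv2.resize(p[100:250,290:460],(680,600))[:,:,::-1])
W=world("side",d).reshape(-1,3);q=p.reshape(-1,3).astype(int)
m=(q[:,0]>110)&(q[:,1]>80)&(q[:,2]<60)&(np.linalg.norm(W[:,:2]-L,axis=1)<60)&(W[:,2]>60)
V=W[m];c,s=np.cos(TB),np.sin(TB);dx=V[:,:2]-B
X=dx@[c,s];Y=dx@[-s,c];print(m.sum(),"X",np.percentile(X,[2,50,98]),"Y",np.percentile(Y,[2,98]),"Z",np.percentile(V[:,2],[2,98]))
E
```

```text
(array([650.8, 189.7,  77. ]), array([-3.142, -0.   , -0.03 ]), 22.09) [ 0.6  0.7 -0.3]
grip 54.8450347590671 63.51444125175476 (array([651.1, 189.8,  77.8]), array([-3.141e+00, -1.000e-03, -3.000e-02]), 22.48) [-0.4  0.1  3. ]
54.640235991451206 [-0.6  1.1 -1.3]
z0 77.78775609220443 (array([ 631.6, -212.2,  112.7]), array([ 3.141e+00, -1.000e-03,  1.240e-01]), 25.91) [ 630.86698666 -212.37214864] [-0.4  0.   0.2]
1 X [122.69184309 122.69184309 122.69184309] Y [-15.46088683 -15.46088683] Z [84.35472916 84.35472916]
```

View pics/s4.png

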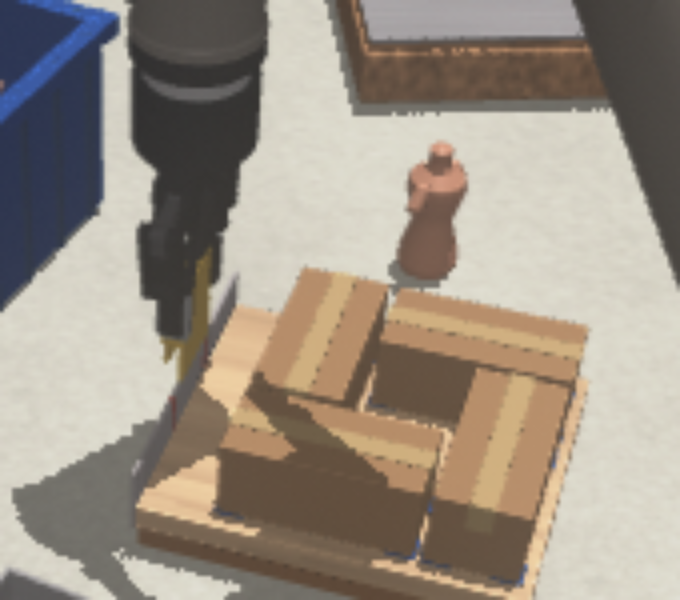

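The holder hangs over the lip at about (190,330), with its tongue and skirt visible. I'll measure where the tongue lies relative to the lip before lowering.

```bash
python3 - <<'E'
from h import *
Cs,Sn=np.cos(TB),np.sin(TB)
for n in("side","top"):
    p,d=snapshot(n);W=world(n,d);q=p.astype(int)
    X=(W[...,0]-B[0])*Cs+(W[...,1]-B[1])*Sn;Y=-(W[...,0]-B[0])*Sn+(W[...,1]-B[1])*Cs
    m=(q[...,0]>q[...,2]*1.7)&(q[...,1]>q[...,2]*1.35)&(abs(X-126)<22)&(abs(Y)<45)&(W[...,2]>72)
    print(n,m.sum(),"X",np.percentile(X[m],[5,25,50,75,95]).round(1),"Y",np.percentile(Y[m],[2,98]).round(1),"Z",np.percentile(W[m][:,2],[2,98]).round(1))
    l=(abs(Y)<100)&(abs(Y)>45)&(abs(X-126)<8)&(W[...,2]>52)&(W[...,2]<66)
    print("lip X",l.sum(),np.percentile(X[l],[5,25,50,75,95]).round(1))
    # table: inner face by rows
    if n=="side":
        for v,uu in np.argwhere(m)[::6]: print((v,uu),X[v,uu].round(1),Y[v,uu].round(1),W[v,uu,2].round(0),end="; ")
x=get_tool_pos()[:2]-B;print("\ntcp",x@[Cs,Sn],x@[-Sn,Cs])
E
```

```text
side 104 X [121.8 122.2 122.6 123.2 132.2] Y [-22.6  30.6] Z [ 84.3 146.9]
lip X 55 [125.3 125.8 126.1 126.5 127.3]
(np.int64(162), np.int64(342)) 121.7 -22.9 147.0; (np.int64(165), np.int64(341)) 122.2 -16.5 142.0; (np.int64(167), np.int64(341)) 122.3 -17.7 135.0; (np.int64(169), np.int64(341)) 122.6 -19.3 127.0; (np.int64(171), np.int64(341)) 122.9 -21.2 119.0; (np.int64(173), np.int64(341)) 122.2 -19.3 115.0; (np.int64(175), np.int64(341)) 122.3 -20.3 107.0; (np.int64(177), np.int64(341)) 122.7 -22.6 99.0; (np.int64(179), np.int64(339)) 122.0 -2.6 107.0; (np.int64(180), np.int64(341)) 122.9 -24.5 87.0; (np.int64(182), np.int64(339)) 123.2 -7.6 94.0; (np.int64(184), np.int64(337)) 122.8 11.1 101.0; (np.int64(185), np.int64(334)) 125.5 28.3 110.0; (np.int64(186), np.int64(332)) 132.3 23.4 102.0; (np.int64(187), np.int64(331)) 133.7 26.9 101.0; (np.int64(188), np.int64(331)) 133.6 27.1 97.0; (np.int64(189), np.int64(336)) 123.5 16.4 89.0; (np.int64(192), np.int64(335)) 121.8 29.8 90.0; top 15 X [109.6 109.7 120.4 121.2 121.6] Y [ 2.9 33.9] Z [ 83.2 241.5]
lip X 14 [124.1 124.4 124.6 124.9 127.5]

tcp 127.27741049557652 -1.2904247575458538
```

The tongue's inner face is at X≈122.4 and the lip's is at ≈126.0, so shifting -1.3 mm centres the slot. Now I'll lower it and watch the force.

```bash
python3 - <<'E'
from h import *
L=bw(125.1,-1)
ln(L,112,30);f0=np.array(get_ft_force());print(pose(),f0.round(1))
z=112;stop=False
for t in (104,98,92,86,82,79.5,78,77,76.4,75.8,75.2,74.6,74,73.4,72.8,72.2,71.6,71,70.4):
    ln(L,t,25);dwell(.1);f=np.array(get_ft_force())-f0;print(t,np.round(get_tool_pos()[2],1),f.round(1))
    if abs(f[2])>9 or np.hypot(*f[:2])>12: break
print(pose(),get_width(),get_grasp_force())
p,d=snapshot("side");cv2.imwrite("pics/s5.png",cv2.resize(p[100:250,290:460],(680,600))[:,:,::-1])
W=world("side",d);q=p.astype(int)
E
```

```text
(array([ 629.5, -212.7,  112.5]), array([ 3.141e+00, -1.000e-03,  1.230e-01]), 26.31) [-0.6 -0.  -0.6]
104 104.0 [0.7 0.7 0. ]
98 98.0 [ 0.7 -0.3 -0.4]
92 92.0 [ 1.3  0.  -0.2]
86 86.0 [ 2.2 -0.1 -1. ]
82 81.9 [-0.5  0.5  0.2]
79.5 79.4 [0.4 0.2 0.9]
78 78.0 [-0.3  0.1  0.6]
77 77.0 [ 2.1  0.5 -0.3]
76.4 76.4 [ 0.7 -0.9  0.3]
75.8 75.8 [ 0.8 -0.2 -0.5]
75.2 75.8 [-1.2  1.   6.1]
74.6 75.8 [-1.6  1.9  8.9]
74 75.7 [-4.2  3.1 12. ]
(array([ 629.6, -212.5,   75.7]), array([ 3.141e+00, -1.000e-03,  1.230e-01]), 31.56) 55.285313746444096 64.90861773490906
```

View pics/s5.png

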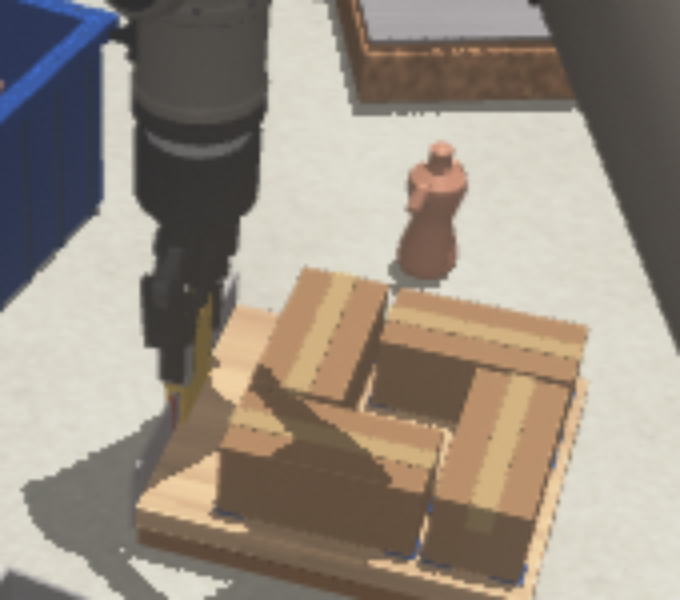

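The tongue is inside the lip at about (200,370). The stop was met at the predicted height (z0 - 2), and it is pressing with 12 N.

```bash
python3 - <<'E'
from h import *
dwell(.5);print(np.round(get_ft_force(),1),get_grasp_force(),get_t());print(job_done())
E
```

```text
[-4.8  1.3 12. ] 64.9100911617279 32.1083
the job is handed in; nothing more can be done
None
```

I handed the job in at 32 s. Both cartons are in their outlines and released, within about 2 mm by the top camera. The yellow holder is home on the lip between the red marks, label outwards, still gripped and pressed down at about 12 N. The verdict was not shown to me.

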